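Knock out a specimen mount and show it to the inspection camera

TASK

With the mallet, drive the pin of the ejector block fully down, which lifts the black specimen mount out of its well, and stand the mallet back on its wooden rest. Then take the mount out and present it to the tilted inspection camera: its polished underside squarely facing the lens, centred on the lens axis, 50 mm in front of the lens. Finish still holding it there in the air; keep off the camera, never push the pin with the gripper itself, and leave the other things on the bench where they are.

Things in the scene. Friction and masses are not known exactly. Their poses are not given: they have to be found in the camera images.
- block: Fixed aluminium ejector block, 150 x 70 x 60 mm (x, y, z), origin at the centre of its underside on the bench. The round well (34 mm wide) is centred at x = -35 mm, y = 0; the ejector pin at x = +40 mm, y = 0. The block yaws by up to 0.45 rad and stands on the left or right.
- pin (a joint): Travel of the ejector pin, m: 0 up, 0.012 fully down (a hard stop). It goes straight down, takes about 5 to 10 N, and stays where it is left by friction. It is geared to the well's floor, which rises 1.5 mm for each mm of pin travel (18 mm in all).
- pin_top (a point): Centre of the upper face of the pin's round flat steel cap, 22 mm across and 6 mm thick; the stem below it is 12 mm thick. With the pin up, the cap's top is 82 mm above the bench (22 mm above the block); with the pin down, 70 mm.
- mount: Black resin specimen mount, a plain disc 32 mm in diameter and 28 mm tall, about 60 g; its polished face with a steel insert is the underside. Origin at the centre of that polished underside; z up through the disc. It starts in the well of the block, top 1 mm below the block's top (underside 31 mm above the bench), and stands 17 mm proud of the block once the pin is fully down.
- mount_top (a point): Centre of the mount's top face, 28 mm above its origin along the mount's z.
- mallet: Mallet standing on the lower face of its head, about 0.3 kg. Head: upright cylinder 40 mm in diameter (36 mm at its middle), 64 mm tall, with a white nylon striking face at either end. Light wood handle, level, running from the head to -x: 18 mm wide (y), 22 mm high, its axis 32 mm above the lower face, reaching from x = -18 to x = -138 mm. Origin at the centre of the head's lower face; z up.
- rest: Fixed wooden mallet rest, a plate 190 x 75 x 6 mm (x, y, z), origin at the centre of its underside on the bench. The mallet's head stands on the plate at x = +60 mm, y = 0, and its handle lies on a flat post, 20 x 50 mm, at x = -65 mm whose top is 27 mm above the bench. It yaws by up to 0.45 rad and stands on the other side from the block.
- camera: Fixed inspection camera on a foot plate 110 x 90 mm, beyond the block and rest; barrel 40 to 52 mm thick, leaning 30 degrees from vertical so that it looks up and back towards the robot. Origin on the bench 100 mm straight below the centre of the lens; the foot runs from x = -25 to +85 mm. It yaws by up to 0.35 rad.
- lens: Front of the camera: a white ring light 48 mm across with the lens in its middle. Origin at the centre of the front face, 100 mm above the bench; its z axis is the optical axis, pointing out of the lens to the presented part (30 degrees from vertical, leaning towards the robot); y level. The mount's underside is to be at z = 50 mm on this axis, the mount's own z along the lens's z.
- jar: Bystander: a jar, 50 mm in diameter, 60 mm tall, origin at the centre of its underside.
- ref_block: Bystander: a steel hardness reference disc, 60 mm in diameter, 15 mm tall, origin at the centre of its underside.
- spare_mount: Bystander: another black mount, wider and flatter (40 mm in diameter, 22 mm tall), lying on the bench; origin at the centre of its underside.
There are look-alikes about, which are no part of the job. What is meant by the camera is not orange, and is the smaller of those in its own colour.

How it is judged:
By the outcome, as a careful person would: the job done as asked, in the order asked, and still so for the second after the job is handed in, while the arm keeps its last pose, push and grip.
It also fails if it takes over 72 s, if anything falls off the work surface, if the arm or the gripper's body presses on something with over 40 N, if the wrist force passes 120 N, or if a joint passes its speed limit or range.

ROBOT

A 6-joint arm with a two-finger parallel gripper is mounted at the origin on the work surface. World frame = base frame: x ahead of the robot, y to its left, z up, the work surface at z = 0. Lengths are in m, angles in degrees, forces in N, time in s.
With the tool pointing down it reaches from about 0.35 to 0.725 m from the base axis. Payload 6 kg.
Tool frame: the origin (TCP) lies at the very end of the fingers, on their centre line; the grasp point (between the pads) lies 19 mm behind it (manip.tcp_to_grasp is the distance from the TCP to the grasp point, in m); z points along the fingers, y is the line along which they close (so a half turn about z gives the same grasp; the last joint's range is limited). The gripper opens to 85 mm and grips with 20 to 120 N. Pads are 22 mm wide; open, the fingers measure 114 mm over their backs; the gripper's body (76 mm by 85 mm) begins 54 mm behind the grasp point. The pads swing forward as they close: fully open they stand 13 mm farther back than shut.
Start: joints at [83.463, 2.303, 4.859, 0, -92.561, -19.12], TCP at [0.26, 0.541, 0.231] pointing down, gripper open.
Joint ranges: [-146.85, 146.85], [-73.84, 115.35], [-62.03, 85.46], [-188.31, 113.3], [-161.28, -10.13], [-171.36, 171.36]. Speed limits (degrees/s): [147.25, 147.25, 172.46, 180, 180, 180].

INTERFACE

Orientations are given as [roll, pitch, yaw] about the fixed x, y, z axes, in that order (R = Rz(yaw) Ry(pitch) Rx(roll)).
In Python, from rig import monitor, vision, close_job, manip gives the robot as it stands. The module is installed in compiled form; this text tells all that it offers.
- The arm moves only by the tool move_arm, never from a script. Its argument "plan" is one flat list of numbers, 7 for each row, row after row: the opening, from -1 (shut) to 1 (fully open), then the shift along the tool's x, y, z each as a share of 40 cm, from -1 to 1, then the turn, a rotation vector about the tool's x, y, z each as a share of 0.5 rad, from -1 to 1. A call has 1 to 12 rows; each row is the pose to reach, as a shift and turn from the pose commanded when the call began, along the tool's axes at that moment; what a row does not reach only later rows make up. A row lasts 1/10 s, in which the tool goes at most 50 mm and 8.59 degrees, less where a joint would pass 70% of its speed; a pose out of reach is approached as far as the arm can. A call with a number of a shift or a turn outside -1 to 1 is refused whole. A call with a gripper value outside its range is refused whole. The fingers move at their own pace and stop on an object; the grip force is fixed at half the most. Time passes only in rows, so rows that repeat a pose let the fingers close. It gives the time, the measured TCP pose, the force, the opening and the grip force at its end, in the units of the state.
- monitor.sense(): the state, without advancing time (a new reading comes with each control period).
- vision.camera(name): name is "side" or "top" or "wrist"; returns a dict with "img" (400x640x3 uint8, red, green, blue), "intrinsics" (3x3 intrinsics, pixels), "world_from_camera" (4x4, takes a point from camera to world coordinates); the wrist camera has in their place "tool_from_camera" (4x4, takes a point from camera to tool coordinates, whose origin is the TCP and whose axes are the flange's). Camera axes: x right, y up, looking along -z (the intrinsics and any distortion apply to the point x, -y, -z); pixel columns grow to the right and rows downward; lengths in m; the calibration is good to about 2 mm. A picture is of the moment at which its call begins: read the wrist's pose just before it. There is no depth.
- close_job(): hands the job in; it is judged then, once.
The state is a dict: "t": time; "joints": joint angles; "joint_velocities": joint speeds; "effort": joint torques, N m; "ee_pos": TCP position; "tool_rot": TCP orientation; "contact_force": force on the tool from outside, world axes, zero at the start; "ft_torque": the same for the moment, N m; "grip_width": opening from 0.0 (shut) to 1.0 (fully open); "gripper_force": force on a finger pad.
Only numpy, scipy, OpenCV 4.12 (cv2) and the standard library are available. Lean on these libraries where they do the work, as an engineer would, in place of code of your own. Each camera call takes 0.05 s, during which the arm holds its last target. There are 200 camera calls.

## Working session

There is one attempt and no reset: what is moved stays moved. The work goes in short steps, Python scripts to look and compute and a tool call to move; the robot and the scene stay as the last step left them, time stands still between calls to the robot, and variables do not carry over. Pictures are saved under pics/ and viewed, at most 10 in all, crops included, and the job is handed in when it is done.

Besides the shell and the picture viewer there is one more tool, called after "Call:" as a command line: name --argument value ..., lists and objects as JSON in quotes. move_arm: Moves the arm, as the interface text tells. Shift numbers are shares of 40 cm and turn numbers shares of 0.5 rad, none past 1 either way. Its arguments: {"type":"object","properties":{"plan":{"type":"array","items":{"type":"number","minimum":-1,"maximum":1}}},"required":["plan"]}

```bash
ls; mkdir -p pics
cat > h.py <<'E'
import numpy as np, cv2
from scipy.spatial.transform import Rotation as R
from rig import monitor, vision, close_job, manip
def shot(n,save=None):
    c=vision.camera(n)
    if save: cv2.imwrite(f'pics/{save}.png',c['img'][:,:,::-1])
    return c
def pose(s):
    T=np.eye(4);T[:3,:3]=R.from_euler('xyz',s['tool_rot'],degrees=True).as_matrix();T[:3,3]=s['ee_pos'];return T
def ray(K,W,uv):
    uv=np.asarray(uv,float).reshape(-1,2)
    d=np.c_[(uv[:,0]-K[0,2])/K[0,0],-(uv[:,1]-K[1,2])/K[1,1],-np.ones(len(uv))]
    return W[:3,3],d@W[:3,:3].T
def onz(K,W,uv,z):
    o,d=ray(K,W,uv);return o+d*((z-o[2])/d[:,2])[:,None]
E
python3 - <<'E'
from h import *
s=monitor.sense();print(s);print(manip.tcp_to_grasp)
for n in('top','side'):
    c=shot(n,n+'0');print(n,c['intrinsics'],c['world_from_camera'],[k for k in c])
c=shot('wrist','wrist0');print(c['intrinsics'],c['tool_from_camera'])
E
```

```text
pics
{'t': 0.0, 'joints': array([ 8.34637530e+01,  2.33848930e+00,  4.80063979e+00, -2.80981091e-02,
       -9.25607690e+01, -1.91197964e+01]), 'joint_velocities': array([-0.03415904, -0.106044  , -0.11862279,  0.01268798, -0.02467601,
       -0.11189289]), 'effort': array([ 1.18191700e-03, -3.68195271e+01,  3.47406435e+01,  6.93228096e+00,
       -5.43224596e-03,  8.80691317e-06]), 'ee_pos': array([0.25955275, 0.54058373, 0.23025906]), 'tool_rot': array([ 1.79897627e+02, -5.77823153e-03, -2.56548070e+01]), 'contact_force': array([-0.35576248, -1.01665757, -0.96152881]), 'ft_torque': array([ 0.02916896, -0.02024829, -0.01653965]), 'gripper_force': 0.0, 'grip_width': 0.9984135404818142}
0.0187
top [[432.86696374   0.         320.83188311]
 [  0.         432.86696374 200.22406604]
 [  0.           0.           1.        ]] [[ 0.02312383  0.99841943 -0.05122433  0.52722507]
 [-0.99971558  0.02279397 -0.0070145   0.0218187 ]
 [-0.00583581  0.05137196  0.99866254  0.95844371]
 [ 0.          0.          0.          1.        ]] ['img', 'intrinsics', 'world_from_camera']
side [[375.48071265   0.         328.18905674]
 [  0.         375.48071265 200.90441876]
 [  0.           0.           1.        ]] [[ 0.92070991  0.26070706 -0.29038784  0.34479895]
 [-0.39011629  0.59556921 -0.7022155  -0.57508249]
 [-0.01012648  0.75982179  0.65005254  0.60040538]
 [ 0.          0.          0.          1.        ]] ['img', 'intrinsics', 'world_from_camera']
[[310.72093537   0.         318.20003688]
 [  0.         310.72093537 199.12672797]
 [  0.           0.           1.        ]] [[-8.92520016e-04  9.51954112e-01  3.06239403e-01  7.74130018e-02]
 [ 9.99999418e-01  1.03519847e-03 -3.03494399e-04  7.93868609e-04]
 [-6.05931302e-04  3.06238954e-01 -9.51954482e-01 -1.41429046e-01]
 [ 0.00000000e+00  0.00000000e+00  0.00000000e+00  1.00000000e+00]]
```

View pics/top0.png

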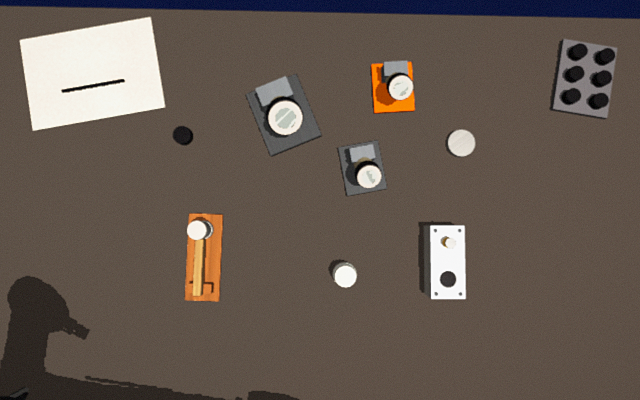

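View pics/side0.png

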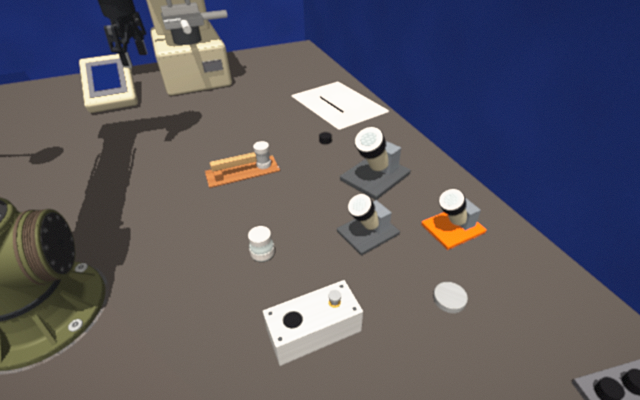

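The top view shows the rest and mallet at left (head about 199,230), the block at right (well about 448,279; pin about 449,242), and the target camera as the smaller grey one (lens about 369,176). The side view agrees, with the small grey camera at (362,207) and the block at about (315,320).

```bash
cat > coarse.py <<'E'
from h import *
I={n:cv2.imread(f'pics/{n}0.png') for n in('top','side')}
C={n:vision.camera(n) for n in('top','side')}
def blobs(n,mask,box):
    x0,y0,x1,y1=box;m=np.zeros_like(mask);m[y0:y1,x0:x1]=mask[y0:y1,x0:x1]
    cs,_=cv2.findContours(m,cv2.RETR_EXTERNAL,cv2.CHAIN_APPROX_NONE);return max(cs,key=cv2.contourArea)
def W(n,uv,z):c=C[n];return onz(c['intrinsics'],c['world_from_camera'],uv,z)
def hsv(n):return cv2.cvtColor(I[n],cv2.COLOR_BGR2HSV)
H=hsv('top');white=((H[...,1]<60)&(H[...,2]>150)).astype(np.uint8)*255
org=((H[...,0]<22)&(H[...,1]>120)&(H[...,2]>90)).astype(np.uint8)*255
def rect(c,z):
    p=W('top',c.reshape(-1,2),z)[:,:2].astype(np.float32);r=cv2.minAreaRect(p*1000);return r
print('block top rect',rect(blobs('top',white,(415,215,480,310)),.06))
print('rest rect',rect(blobs('top',org,(175,205,235,310)),.006))
def cen(c):m=cv2.moments(c);return m['m10']/m['m00'],m['m01']/m['m00']
c=blobs('top',white,(180,210,220,243));print('mallet head',cv2.boundingRect(c),W('top',cen(c),.070))
dark=(H[...,2]<70).astype(np.uint8)*255
c=blobs('top',dark,(436,266,462,292));print('mount',cv2.boundingRect(c),W('top',cen(c),.059))
print('pin approx',W('top',(449,242),.082))
c=blobs('top',white,(350,158,388,192));print('lens',cv2.boundingRect(c),W('top',cen(c),.1))
S=hsv('side');ws=((S[...,1]<60)&(S[...,2]>150)).astype(np.uint8)*255
c2=blobs('side',ws,(340,188,380,228));print('lens side',cv2.boundingRect(c2),W('side',cen(c2),.1))
E
python3 coarse.py
```

```text
block top rect ((453.2193603515625, -235.6786346435547), (149.5142059326172, 72.04719543457031), 1.3271840810775757)
rest rect ((446.54351806640625, 282.84332275390625), (76.78518676757812, 191.3436279296875), 89.38387298583984)
mallet head (187, 220, 20, 20) [[0.50622172 0.28198419 0.07      ]]
mount (441, 272, 14, 14) [[ 0.41780556 -0.2364441   0.059     ]]
pin approx [[ 0.49384786 -0.23203731  0.082     ]]
lens (357, 165, 25, 23) [[ 0.62112355 -0.06662221  0.1       ]]
lens side (348, 193, 23, 23) [[ 0.62132924 -0.06944458  0.1       ]]
```

Run:
```python
import cv2,numpy as np
a=cv2.imread('pics/top0.png');
f=lambda x0,y0,w,h:cv2.resize(a[y0:y0+h,x0:x0+w],(400,400*h//w),interpolation=cv2.INTER_CUBIC)
L=f(160,205,100,100);B=f(400,210,100,100);Cc=f(330,130,75,75);
b=cv2.imread('pics/side0.png')[180:255,325:400]
cv2.imwrite('pics/crops.png',cv2.resize(np.vstack([np.hstack([L,B]),np.hstack([Cc,cv2.resize(b,(400,400),interpolation=cv2.INTER_CUBIC)])]),(600,600)))
```

```text
(no output)
```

View pics/crops.png

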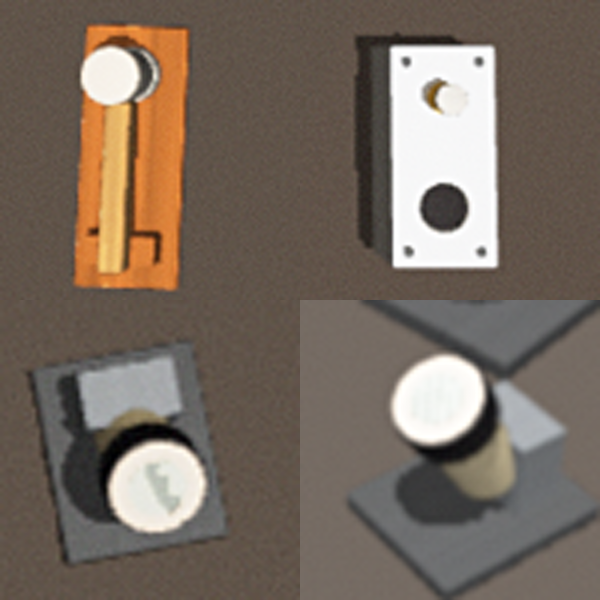

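The crops confirm the layout. The head sits at the +x end of the rest with its handle on the post, the pin is at the +x end of the block, and the lens is on the small dark foot. The block and rest rectangles match the given sizes, and the two lens fixes agree to 3 mm.

```bash
cat > plan.py <<'E'
# keeps the commanded pose; prints the last row (shares) for a target pose
from h import *
import sys,os
def load():
    if os.path.exists('cmd.npy'):return np.load('cmd.npy')
    T=np.eye(4);T[:3,:3]=R.from_euler('xyz',[180,0,-25.66],degrees=True).as_matrix();T[:3,3]=[.26,.541,.231];return T
def go(p,rpy=None,Rm=None,commit=True):
    T=load();Rt=T[:3,:3] if rpy is None and Rm is None else (Rm if Rm is not None else R.from_euler('xyz',rpy,degrees=True).as_matrix())
    d=np.round(T[:3,:3].T@(np.asarray(p)-T[:3,3])/.4,4);w=np.round(R.from_matrix(T[:3,:3].T@Rt).as_rotvec()/.5,4)
    N=T.copy();N[:3,3]+=T[:3,:3]@d*.4;N[:3,:3]=T[:3,:3]@R.from_rotvec(w*.5).as_matrix()
    if commit:np.save('cmd.npy',N)
    print('row',list(map(float,d)),list(map(float,w)),'min rows',np.ceil(np.linalg.norm(d)*.4/.05),np.ceil(np.degrees(np.linalg.norm(w)*.5)/8.59))
if __name__=='__main__':
    a=list(map(float,sys.argv[1:]));go(a[:3],a[3:6] if len(a)>3 else None)
E
python3 plan.py 0.5065 0.282 0.2 180 0 -0.6
```

```text
row [0.8359, 0.3168, 0.0775] [0.0, 0.0, -0.8748] min rows 8.0 3.0
```

Call:
move_arm --plan '[1,0.8359,0.3168,0.0775,0,0,-0.8748,1,0.8359,0.3168,0.0775,0,0,-0.8748,1,0.8359,0.3168,0.0775,0,0,-0.8748,1,0.8359,0.3168,0.0775,0,0,-0.8748,1,0.8359,0.3168,0.0775,0,0,-0.8748,1,0.8359,0.3168,0.0775,0,0,-0.8748,1,0.8359,0.3168,0.0775,0,0,-0.8748,1,0.8359,0.3168,0.0775,0,0,-0.8748,1,0.8359,0.3168,0.0775,0,0,-0.8748,1,0.8359,0.3168,0.0775,0,0,-0.8748,1,0.8359,0.3168,0.0775,0,0,-0.8748]'

```text
t: 1.35
ee_pos: [0.5057, 0.2829, 0.2005]
tool_rot: [-180.0, -0.0, -0.5]
contact_force: [-0.0, 0.7, -0.2]
grip_width: 1.001
gripper_force: 0.0
```

Run:
```python
from h import *
s=monitor.sense();print(s['t'],s['ee_pos'],s['tool_rot'],s['contact_force'])
c=shot('wrist','w1');np.savez('w1.npz',T=pose(s)@c['tool_from_camera'],K=c['intrinsics'])
```

```text
1.35 [0.50566395 0.28286585 0.20049289] [-1.79982024e+02 -8.83485355e-03 -5.10489069e-01] [-0.01535966  0.70145142 -0.22358671]
```

View pics/w1.png

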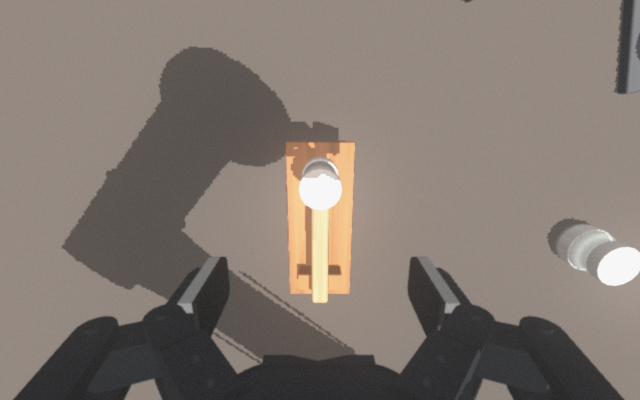

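The wrist view shows the mallet head's top face at about (320,189), with the handle straight down to (320,300) and the open fingers at the sides.

Run:
```python
from h import *
a=cv2.imread('pics/w1.png');d=np.load('w1.npz');H=cv2.cvtColor(a,cv2.COLOR_BGR2HSV)
m=((H[...,2]>215)&(H[...,1]<50)).astype(np.uint8)*255;m[:,:280]=0;m[:,360:]=0;m[:150]=0;m[230:]=0
c=max(cv2.findContours(m,cv2.RETR_EXTERNAL,cv2.CHAIN_APPROX_NONE)[0],key=cv2.contourArea)
c=cv2.convexHull(c);e=cv2.fitEllipse(c);(x,y),r=cv2.minEnclosingCircle(c);print(e,(x,y,r))
print(onz(d['K'],d['T'],[e[0],(x,y),(x+r,y)],.07))
o=((H[...,0]<24)&(H[...,1]>100)&(H[...,2]>90)).astype(np.uint8)*255
c=max(cv2.findContours(o,cv2.RETR_EXTERNAL,cv2.CHAIN_APPROX_NONE)[0],key=cv2.contourArea)
print(cv2.minAreaRect((onz(d['K'],d['T'],c.reshape(-1,2),.006)[:,:2]*1000).astype(np.float32)))
w=((H[...,0]>17)&(H[...,0]<26)&(H[...,1]>80)&(H[...,2]>200)).astype(np.uint8)*255;w[:210]=0
for v in(225,245,265,285):
    u=np.where(w[v,280:360])[0]+280;print(v,u.min(),u.max(),onz(d['K'],d['T'],[[(u.min()+u.max())/2,v]],.049))
```

```text
((319.8385314941406, 190.69296264648438), (38.985389709472656, 43.57039260864258), 99.54390716552734) (320.0, 190.30645751953125, 22.059341430664062)
[[0.5033621  0.28107979 0.07      ]
 [0.50372735 0.28092969 0.07      ]
 [0.50352814 0.26083261 0.07      ]]
((444.83282470703125, 281.76513671875), (74.73436737060547, 188.42706298828125), 89.43396759033203)
225 300 328 [[0.46092754 0.2872556  0.049     ]]
245 296 327 [[0.43850776 0.29016788 0.049     ]]
265 312 327 [[0.41497941 0.2820498  0.049     ]]
285 327 327 [[0.390386   0.27410587 0.049     ]]
```

```bash
python3 plan.py 0.5045 0.2813 0.0235 180 0 -0.6
```

```text
row [-0.005, 0.0018, 0.4413] [-0.0, 0.0, 0.0] min rows 4.0 0.0
```

Call:
move_arm --plan '[1,-0.005,0.0018,0.1,0,0,0,1,-0.005,0.0018,0.2,0,0,0,1,-0.005,0.0018,0.3,0,0,0,1,-0.005,0.0018,0.38,0,0,0,1,-0.005,0.0018,0.42,0,0,0,1,-0.005,0.0018,0.4413,0,0,0,1,-0.005,0.0018,0.4413,0,0,0,1,-0.005,0.0018,0.4413,0,0,0,-1,-0.005,0.0018,0.4413,0,0,0,-1,-0.005,0.0018,0.4413,0,0,0,-1,-0.005,0.0018,0.4413,0,0,0,-1,-0.005,0.0018,0.4413,0,0,0]'

```text
t: 2.6
ee_pos: [0.5046, 0.2814, 0.0246]
tool_rot: [-180.0, -0.1, -0.6]
contact_force: [-1.9, 0.7, 2.5]
grip_width: 0.446
gripper_force: 59.6
```

Call:
move_arm --plan '[-1,0,0,0,0,0,0,-1,0,0,0,0,0,0,-1,0,0,0,0,0,0]'

```text
t: 2.9
ee_pos: [0.5047, 0.2814, 0.0246]
tool_rot: [-180.0, -0.1, -0.6]
contact_force: [-1.6, 0.2, 5.1]
grip_width: 0.451
gripper_force: 59.6
```

```bash
python3 plan.py 0.5 0.05 0.2; python3 plan.py 0.493 -0.235 0.15 180 0 1.2
```

```text
row [-0.0052, 0.5783, -0.4413] [0.0, 0.0, 0.0] min rows 6.0 0.0
row [-0.0101, 0.7127, 0.125] [-0.0, 0.0, -0.0628] min rows 6.0 1.0
```

Call:
move_arm --plan '[-1,0,0,-0.05,0,0,0,-1,0,0,-0.15,0,0,0,-1,0,0,-0.26,0,0,0,-1,0,0,-0.36,0,0,0,-1,0,0,-0.44,0,0,0,-1,0,0,-0.44,0,0,0]'

```text
t: 3.5
ee_pos: [0.5057, 0.2818, 0.2046]
tool_rot: [-179.8, -0.3, -0.6]
contact_force: [1.0, 0.4, -2.6]
grip_width: 0.448
gripper_force: 60.7
```

Call:
move_arm --plan '[-1,-0.0052,0.08,-0.0013,0,0,0,-1,-0.0052,0.18,-0.0013,0,0,0,-1,-0.0052,0.28,-0.0013,0,0,0,-1,-0.0052,0.38,-0.0013,0,0,0,-1,-0.0052,0.48,-0.0013,0,0,0,-1,-0.0052,0.5783,-0.0013,0,0,0,-1,-0.0052,0.5783,-0.0013,0,0,0,-1,-0.0052,0.5783,-0.0013,0,0,0]'

```text
t: 4.3
ee_pos: [0.4992, 0.049, 0.1985]
tool_rot: [180.0, 0.1, -0.7]
contact_force: [0.3, 0.1, -2.9]
grip_width: 0.445
gripper_force: 61.1
```

Call:
move_arm --plan '[-1,-0.0101,0.1,0,0,0,-0.0628,-1,-0.0101,0.2,0,0,0,-0.0628,-1,-0.0101,0.3,0,0,0,-0.0628,-1,-0.0101,0.4,0,0,0,-0.0628,-1,-0.0101,0.5,0,0,0,-0.0628,-1,-0.0101,0.6,0,0,0,-0.0628,-1,-0.0101,0.68,0,0,0,-0.0628,-1,-0.0101,0.7127,0,0,0,-0.0628,-1,-0.0101,0.7127,0.06,0,0,-0.0628,-1,-0.0101,0.7127,0.125,0,0,-0.0628,-1,-0.0101,0.7127,0.125,0,0,-0.0628,-1,-0.0101,0.7127,0.125,0,0,-0.0628]'

```text
t: 5.5
ee_pos: [0.4929, -0.2345, 0.1501]
tool_rot: [180.0, 0.1, 1.3]
contact_force: [0.1, -0.7, -2.3]
grip_width: 0.447
gripper_force: 61.4
```

Run:
```python
from h import *
s=monitor.sense();print(s['t'],s['ee_pos'],s['tool_rot'],s['contact_force'])
a=shot('side')['img'][200:400,200:440];c=shot('wrist','w2');np.savez('w2.npz',T=pose(s)@c['tool_from_camera'],K=c['intrinsics'])
b=c['img'];cv2.imwrite('pics/v2.png',np.vstack([cv2.resize(a,(480,400))[:,:,::-1][:280],cv2.resize(b,(480,300))[:,:,::-1]]))
```

```text
5.5 [ 0.49289117 -0.23448035  0.15013495] [1.79983690e+02 8.85862508e-02 1.27815041e+00] [ 0.08241368 -0.69779772 -2.27034016]
```

View pics/v2.png

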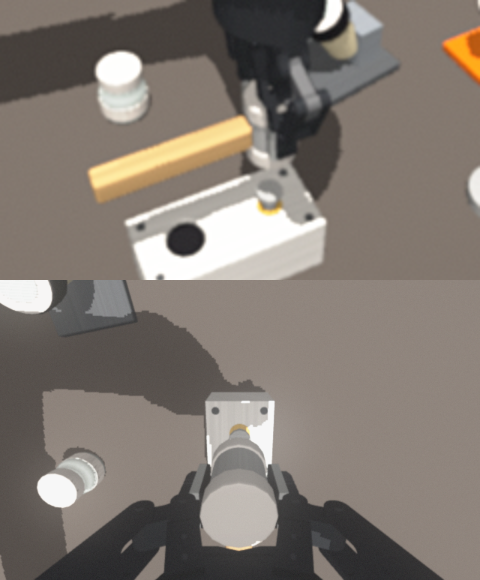

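The composite view shows the mallet held level. The pin (about 268,190 in the upper half) is below the head and lined up laterally with it in the wrist view.

Call:
move_arm --plan '[-1,0,0,0.05,0,0,0,-1,0,0,0.1,0,0,0,-1,0,0,0.115,0,0,0,-1,0,0,0.125,0,0,0,-1,0,0,0.135,0,0,0,-1,0,0,0.145,0,0,0,-1,0,0,0.145,0,0,0,-1,0,0,0.145,0,0,0]'

```text
t: 6.4
ee_pos: [0.4935, -0.2354, 0.0935]
tool_rot: [180.0, -0.1, 1.2]
contact_force: [0.9, 2.6, 2.9]
grip_width: 0.444
gripper_force: 61.5
```

Call:
move_arm --plan '[-1,0,0,0.004,0,0,0,-1,0,0,0.008,0,0,0,-1,0,0,0.012,0,0,0,-1,0,0,0.012,0,0,0,-1,0,0,0.012,0,0,0]'

```text
t: 6.9
ee_pos: [0.4935, -0.2354, 0.0885]
tool_rot: [179.9, -0.1, 1.2]
contact_force: [0.9, 1.2, 6.1]
grip_width: 0.445
gripper_force: 61.7
```

Call:
move_arm --plan '[-1,0,0,0.003,0,0,0,-1,0,0,0.006,0,0,0,-1,0,0,0.006,0,0,0,-1,0,0,0.006,0,0,0]'

```text
t: 7.3
ee_pos: [0.4943, -0.2355, 0.0884]
tool_rot: [179.9, -0.3, 1.3]
contact_force: [-1.5, 5.5, 15.1]
grip_width: 0.449
gripper_force: 61.8
```

Call:
move_arm --plan '[-1,0,0,0.004,0,0,0,-1,0,0,0.004,0,0,0,-1,0,0,-0.05,0,0,0,-1,0,0,-0.15,0,0,0,-1,0,0,-0.25,0,0,0,-1,0,0,-0.288,0,0,0,-1,0,0,-0.288,0,0,0]'

```text
t: 8.0
ee_pos: [0.4933, -0.2354, 0.2015]
tool_rot: [180.0, -0.1, 1.2]
contact_force: [-0.1, 0.2, -2.6]
grip_width: 0.444
gripper_force: 61.9
```

Run:
```python
from plan import *
T=load();T[:3,3]=[.493,-.235,.2];np.save('cmd.npy',T);s=monitor.sense();print(s['ee_pos'],s['tool_rot'])
go([.5,.02,.2]);go([.5045,.2813,.2],[180,0,-.6])
shot('side','side2');c=shot('wrist','w3');np.savez('w3.npz',T=pose(s)@c['tool_from_camera'],K=c['intrinsics'])
```

```text
[ 0.49329667 -0.23537854  0.20153973] [ 1.79978068e+02 -1.29691278e-01  1.18833790e+00]
row [0.0308, -0.637, -0.0] [0.0, 0.0, 0.0] min rows 6.0 0.0
row [0.025, -0.6529, -0.0] [-0.0, 0.0, 0.0628] min rows 6.0 1.0
```

View pics/side2.png

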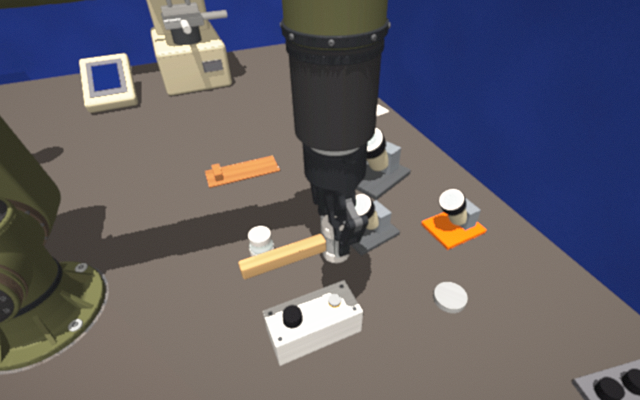

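The side view shows the mount standing proud of the block (292,316) and the pin cap low (335,300). The mallet goes back next.

Call:
move_arm --plan '[-1,0.0308,-0.08,0,0,0,0,-1,0.0308,-0.18,0,0,0,0,-1,0.0308,-0.28,0,0,0,0,-1,0.0308,-0.38,0,0,0,0,-1,0.0308,-0.48,0,0,0,0,-1,0.0308,-0.58,0,0,0,0,-1,0.0308,-0.637,0,0,0,0,-1,0.0308,-0.637,0,0,0,0]'

```text
t: 8.9
ee_pos: [0.4985, 0.0223, 0.1968]
tool_rot: [180.0, 0.3, 1.4]
contact_force: [-0.2, -1.2, -3.2]
grip_width: 0.444
gripper_force: 61.9
```

Call:
move_arm --plan '[-1,0.025,-0.08,0,0,0,0.0628,-1,0.025,-0.18,0,0,0,0.0628,-1,0.025,-0.28,0,0,0,0.0628,-1,0.025,-0.38,0,0,0,0.0628,-1,0.025,-0.48,0,0,0,0.0628,-1,0.025,-0.58,0,0,0,0.0628,-1,0.025,-0.63,0,0,0,0.0628,-1,0.025,-0.6529,0,0,0,0.0628,-1,0.025,-0.6529,0,0,0,0.0628,-1,0.025,-0.6529,0,0,0,0.0628]'

```text
t: 9.9
ee_pos: [0.5044, 0.2799, 0.1997]
tool_rot: [179.9, 0.0, -0.6]
contact_force: [0.2, -0.4, -3.0]
grip_width: 0.447
gripper_force: 61.9
```

Run:
```python
from plan import *
s=monitor.sense();print(s['ee_pos'],s['tool_rot'],s['contact_force'],load()[:3,3])
a=shot('side')['img'][110:220,170:320];b=shot('wrist')['img'];cv2.imwrite('pics/v4.png',np.vstack([cv2.resize(a,(450,300))[:,:,::-1][:300],cv2.resize(b,(450,281))[:,:,::-1]]))
```

```text
[0.50436478 0.27993488 0.19965238] [ 1.79927338e+02  4.47342705e-02 -6.41895874e-01] [ 0.22475905 -0.36780391 -2.98027176] [0.5045073  0.28131433 0.2       ]
```

View pics/v4.png

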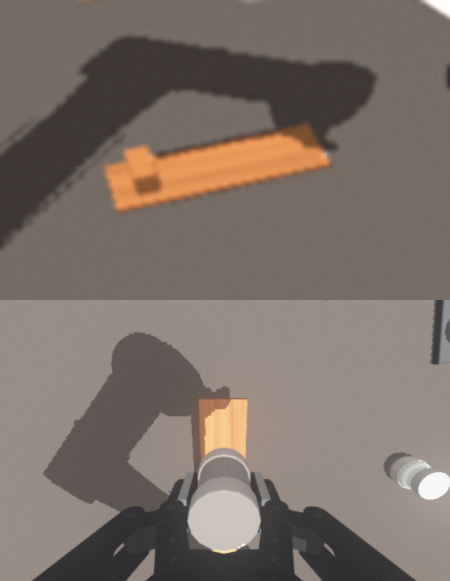

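The rest is empty and directly below, and the held head is lined up with it in the wrist view (rest centre about 223, head about 224).

Call:
move_arm --plan '[-1,0,0,0.1,0,0,0,-1,0,0,0.2,0,0,0,-1,0,0,0.3,0,0,0,-1,0,0,0.38,0,0,0,-1,0,0,0.41,0,0,0,-1,0,0,0.425,0,0,0,-1,0,0,0.435,0,0,0,-1,0,0,0.4413,0,0,0,-1,0,0,0.4413,0,0,0,-1,0,0,0.4413,0,0,0]'

```text
t: 11.0
ee_pos: [0.5048, 0.2816, 0.0249]
tool_rot: [-179.9, -0.1, -0.6]
contact_force: [-0.3, 0.1, -2.2]
grip_width: 0.442
gripper_force: 61.9
```

Call:
move_arm --plan '[-1,0,0,0.0025,0,0,0,-1,0,0,0.0025,0,0,0,-1,0,0,0.0025,0,0,0]'

```text
t: 11.3
ee_pos: [0.505, 0.2816, 0.0246]
tool_rot: [-179.9, -0.1, -0.6]
contact_force: [-3.4, -1.2, 6.1]
grip_width: 0.448
gripper_force: 62.0
```

Call:
move_arm --plan '[1,0,0,0,0,0,0,1,0,0,0,0,0,0,1,0,0,0,0,0,0,1,0,0,0,0,0,0,1,0,0,0,0,0,0,1,0,0,-0.08,0,0,0,1,0,0,-0.18,0,0,0,1,0,0,-0.28,0,0,0,1,0,0,-0.38,0,0,0,1,0,0,-0.4438,0,0,0,1,0,0,-0.4438,0,0,0,1,0,0,-0.4438,0,0,0]'

```text
t: 12.5
ee_pos: [0.5043, 0.2814, 0.2004]
tool_rot: [-179.9, -0.0, -0.6]
contact_force: [-0.1, -0.8, -0.5]
grip_width: 1.001
gripper_force: 0.0
```

Run:
```python
from plan import *
s=monitor.sense();print(s['t'],s['ee_pos'],s['tool_rot'],s['contact_force'],s['grip_width'])
a=shot('side')['img'][110:220,170:320];c=shot('wrist','w5');np.savez('w5.npz',T=pose(s)@c['tool_from_camera'],K=c['intrinsics']);b=c['img'];cv2.imwrite('pics/v5.png',np.vstack([cv2.resize(a,(450,300))[:,:,::-1][:300],cv2.resize(b,(450,281))[:,:,::-1]]))
go([.55,-.03,.25],[180,0,0])
```

```text
12.5 [0.50425574 0.28137362 0.20043808] [-1.79948386e+02 -1.22955747e-02 -5.96401216e-01] [-0.10662869 -0.76753742 -0.47629784] 1.0005091653807787
row [0.1219, 0.7771, -0.125] [-0.0, 0.0, -0.0209] min rows 7.0 1.0
```

View pics/v5.png

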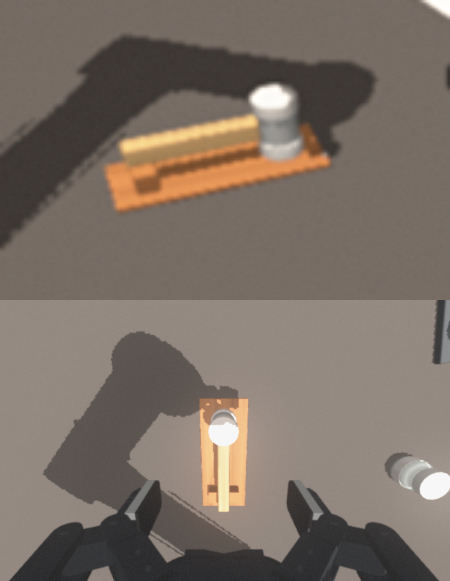

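The mallet stands on its rest with the handle on the post. Next come wrist views of the inspection camera.

Call:
move_arm --plan '[1,0.02,0.08,-0.125,0,0,-0.0209,1,0.04,0.18,-0.125,0,0,-0.0209,1,0.06,0.28,-0.125,0,0,-0.0209,1,0.08,0.38,-0.125,0,0,-0.0209,1,0.1,0.48,-0.125,0,0,-0.0209,1,0.1219,0.58,-0.125,0,0,-0.0209,1,0.1219,0.68,-0.125,0,0,-0.0209,1,0.1219,0.75,-0.125,0,0,-0.0209,1,0.1219,0.7771,-0.125,0,0,-0.0209,1,0.1219,0.7771,-0.125,0,0,-0.0209,1,0.1219,0.7771,-0.125,0,0,-0.0209,1,0.1219,0.7771,-0.125,0,0,-0.0209]'

```text
t: 13.8
ee_pos: [0.5498, -0.0292, 0.2498]
tool_rot: [180.0, 0.0, 0.1]
contact_force: [-0.2, -0.1, -0.3]
grip_width: 1.001
gripper_force: 0.0
```

Run:
```python
from plan import *
s=monitor.sense();print(s['t'],s['ee_pos'],s['tool_rot'])
c=shot('wrist','w6');np.savez('w6.npz',T=pose(s)@c['tool_from_camera'],K=c['intrinsics'])
go([.50,-.10,.25],[180,0,0])
```

```text
13.8 [ 0.54977044 -0.02920109  0.24981844] [1.79994757e+02 4.44489042e-02 7.25461695e-02]
row [-0.125, 0.175, -0.0] [-0.0, 0.0, -0.0] min rows 2.0 0.0
```

View pics/w6.png

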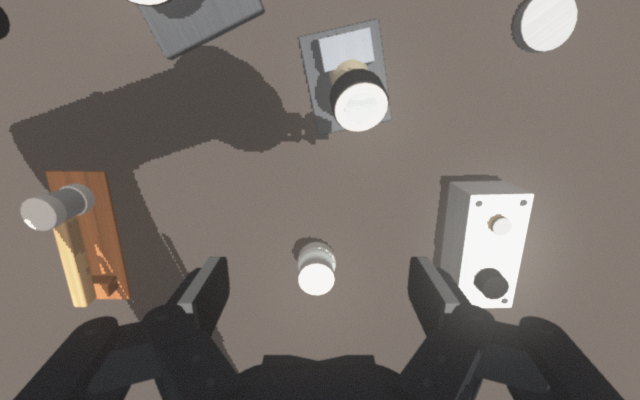

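The wrist view shows the lens ring at about (360,105), and its foot plate with corners near (300,37), (378,20), (391,122) and (320,133). The block is at right, with the mount top about (491,283) and the pin about (502,226).

Call:
move_arm --plan '[1,-0.06,0.09,0,0,0,0,1,-0.125,0.175,0,0,0,0,1,-0.125,0.175,0,0,0,0,1,-0.125,0.175,0,0,0,0,1,-0.125,0.175,0,0,0,0]'

```text
t: 14.35
ee_pos: [0.5001, -0.0994, 0.2501]
tool_rot: [-180.0, 0.0, 0.1]
contact_force: [-0.1, -0.4, -0.1]
grip_width: 0.999
gripper_force: 0.0
```

```bash
cat > lens.py <<'E'
from h import *
def run(name,lb,fb):
    a=cv2.imread(f'pics/{name}.png');d=np.load(name+'.npz');K,T=d['K'],d['T'];H=cv2.cvtColor(a,cv2.COLOR_BGR2HSV)
    m=((H[...,2]>170)&(H[...,1]<60)).astype(np.uint8)*255;M=np.zeros_like(m);x0,y0,x1,y1=lb;M[y0:y1,x0:x1]=m[y0:y1,x0:x1]
    c=cv2.convexHull(max(cv2.findContours(M,cv2.RETR_EXTERNAL,cv2.CHAIN_APPROX_NONE)[0],key=cv2.contourArea))
    e=cv2.fitEllipse(c);print(name,'ellipse',np.round(e[0],1),np.round(e[1],1),'pos',onz(K,T,[e[0]],.1).round(4))
    x0,y0,x1,y1=fb;S=a[y0:y1,x0:x1].astype(int);# foot is bluish grey, bench brownish
    f=((S[...,0]-S[...,2])>-2).astype(np.uint8)*255;f=cv2.morphologyEx(f,cv2.MORPH_OPEN,np.ones((3,3)));f=cv2.morphologyEx(f,cv2.MORPH_CLOSE,np.ones((7,7)))
    cs=max(cv2.findContours(f,cv2.RETR_EXTERNAL,cv2.CHAIN_APPROX_NONE)[0],key=cv2.contourArea)
    h=cv2.convexHull(cs).reshape(-1,2)+[x0,y0];q=cv2.approxPolyDP(h.reshape(-1,1,2),6,True).reshape(-1,2);print('quad px',q.tolist())
    P=onz(K,T,q,.01)[:,:2];E=np.roll(P,-1,0)-P;print('edges mm,deg',[(round(float(np.hypot(*v)*1000),1),round(float(np.degrees(np.arctan2(v[1],v[0]))),1)) for v in E])
    o,dd=ray(K,T,[e[0]]);return o,dd[0]/np.linalg.norm(dd[0])
if __name__=='__main__':
    s=monitor.sense();print(s['t'],s['ee_pos'],s['tool_rot'])
    c=shot('wrist','w7');np.savez('w7.npz',T=pose(s)@c['tool_from_camera'],K=c['intrinsics'])
    L=[run('w6',(325,72,395,140),(290,8,400,145))]
    T=np.load('w7.npz');w=np.linalg.inv(T['T'])@[.62,-.068,.1,1];u=int(T['K'][0,2]+T['K'][0,0]*w[0]/-w[2]);v=int(T['K'][1,2]-T['K'][1,1]*w[1]/-w[2]);print('expect',u,v)
    L.append(run('w7',(u-40,max(v-40,0),u+40,v+40),(max(u-80,0),max(v-110,0),u+70,v+45)))
    A=sum(np.eye(3)-np.outer(d,d) for o,d in L);b=sum((np.eye(3)-np.outer(d,d))@o for o,d in L);print('triang',np.linalg.solve(A,b))
E
python3 lens.py
```

```text
14.35 [ 0.50011073 -0.09935793  0.25013656] [-1.79990837e+02  8.23951110e-03  5.97255494e-02]
w6 ellipse [360.9 106.9] [46.6 55.3] pos [[ 0.6202 -0.0679  0.1   ]]
quad px [[377, 19], [386, 85], [332, 130], [314, 113], [299, 38]]
edges mm,deg [(68.8, -168.0), (79.8, 129.6), (29.2, 47.6), (81.5, 11.5), (87.1, -77.7)]
expect 280 46
w7 ellipse [281.  46.] [56.4 60.4] pos [[ 0.6202 -0.0681  0.1   ]]
quad px [[319, 0], [332, 73], [271, 90], [252, 66], [236, 0]]
edges mm,deg [(74.0, -168.4), (72.8, 104.6), (32.8, 38.4), (66.4, 11.2), (88.7, -90.0)]
triang [ 0.62021284 -0.06799651  0.09978986]
```

Run:
```python
from plan import *
d=np.load('w6.npz');P=onz(d['K'],d['T'],[[299,38],[377,19]],.01);print(P.mean(0),P)
print('mount',onz(d['K'],d['T'],[[491,283]],.077),'block corners z.06',onz(d['K'],d['T'],[[468,195],[533,195],[512,306]],.06).round(4).tolist())
go([.418,-.2365,.18],[180,0,1.3])
```

```text
[ 0.70025298 -0.05091319  0.01      ] [[ 0.69094456 -0.00838672  0.01      ]
 [ 0.7095614  -0.09343966  0.01      ]]
mount [[ 0.42299896 -0.23087667  0.077     ]] block corners z.06 [[0.525, -0.1967, 0.06], [0.525, -0.2693, 0.06], [0.3786, -0.274, 0.06]]
row [-0.205, 0.3412, 0.175] [-0.0, 0.0, -0.0454] min rows 4.0 1.0
```

Call:
move_arm --plan '[1,-0.05,0.08,0.04,0,0,-0.0454,1,-0.1,0.17,0.08,0,0,-0.0454,1,-0.15,0.26,0.12,0,0,-0.0454,1,-0.205,0.3412,0.175,0,0,-0.0454,1,-0.205,0.3412,0.175,0,0,-0.0454,1,-0.205,0.3412,0.175,0,0,-0.0454,1,-0.205,0.3412,0.175,0,0,-0.0454]'

```text
t: 15.1
ee_pos: [0.4187, -0.2361, 0.1809]
tool_rot: [180.0, -0.0, 1.4]
contact_force: [-0.0, 0.4, 0.5]
grip_width: 0.997
gripper_force: 0.0
```

Run:
```python
from plan import *
s=monitor.sense();print(s['t'],s['ee_pos'],s['tool_rot'])
c=shot('wrist','w8');K=c['intrinsics'];T=pose(s)@c['tool_from_camera'];np.savez('w8.npz',T=T,K=K)
g=cv2.cvtColor(c['img'],cv2.COLOR_RGB2GRAY)
w=np.linalg.inv(T)@[.418,-.2365,.077,1];u=int(K[0,2]+K[0,0]*w[0]/-w[2]);v=int(K[1,2]-K[1,1]*w[1]/-w[2]);print('expect',u,v)
crop=g[v-45:v+45,u-45:u+45]
cv2.imwrite('pics/v8.png',cv2.resize(c['img'][v-70:v+60,u-70:u+70][:,:,::-1],(560,520),interpolation=cv2.INTER_CUBIC))
```

```text
15.1 [ 0.41874788 -0.2360706   0.18088549] [ 1.79978079e+02 -3.81989941e-02  1.36960044e+00]
expect 318 197
```

View pics/v8.png

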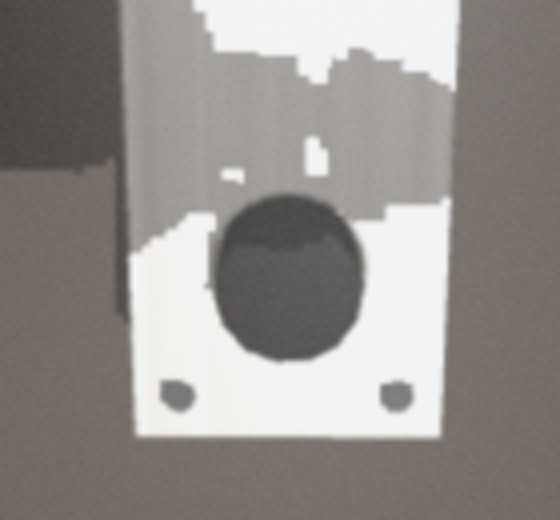

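Run:
```python
from plan import *
d=np.load('w8.npz');K,T=d['K'],d['T'];a=cv2.imread('pics/w8.png');g=cv2.cvtColor(a,cv2.COLOR_BGR2GRAY)
p=lambda q,z:onz(K,T,np.array(q)/4+[248-.375,127-.375],z).round(4).tolist()
print('end corners',p([[135,437],[441,437]],.06),'top c guess',p([[290,287]],.077))
m=((g<110)&(g>0)).astype(np.uint8)*255;M=np.zeros_like(m);M[170:222,296:344]=m[170:222,296:344]
c=max(cv2.findContours(M,cv2.RETR_EXTERNAL,cv2.CHAIN_APPROX_NONE)[0],key=cv2.contourArea).reshape(-1,2)
P=onz(K,T,c,.077);x,y=P[:,0],P[:,1];print('bbox x',x.min(),x.max(),'y',y.min(),y.max(),'-> centre',x.min()+.016,(y.min()+y.max())/2)
# circle of the lower half (only the top face's rim)
q=P[x<x.min()+.016,:2];A=np.c_[2*q,np.ones(len(q))];r=np.linalg.lstsq(A,(q**2).sum(1),rcond=None)[0];print('fit',r[:2],np.sqrt(r[2]+r[0]**2+r[1]**2))
```

```text
end corners [[0.3752, -0.2035, 0.06], [0.3768, -0.274, 0.06]] top c guess [[0.4177, -0.238, 0.077]]
bbox x 0.4020197768395092 0.43677867709888807 y -0.2521375659096677 -0.22294863166761547 -> centre 0.4180197768395092 -0.23754309878864158
fit [ 0.41668159 -0.23759149] 0.014467510852722973
```

The crop shows the mount's top face, its rim centred at about (290,287) in the crop, inside a block end whose measured width is 70.6 mm. The fixes agree on a mount centre of (0.417, -0.2377).

```bash
python3 plan.py .417 -.2377 .0615
```

```text
row [-0.0026, 0.0029, 0.2962] [0.0, 0.0, 0.0] min rows 3.0 0.0
```

Call:
move_arm --plan '[1,-0.0026,0.0029,0.08,0,0,0,1,-0.0026,0.0029,0.16,0,0,0,1,-0.0026,0.0029,0.22,0,0,0,1,-0.0026,0.0029,0.26,0,0,0,1,-0.0026,0.0029,0.285,0,0,0,1,-0.0026,0.0029,0.2962,0,0,0,1,-0.0026,0.0029,0.2962,0,0,0,1,-0.0026,0.0029,0.2962,0,0,0,1,-0.0026,0.0029,0.2962,0,0,0]'

```text
t: 16.05
ee_pos: [0.4174, -0.238, 0.0629]
tool_rot: [180.0, -0.1, 1.3]
contact_force: [0.5, -0.0, -0.3]
grip_width: 0.999
gripper_force: 0.0
```

Call:
move_arm --plan '[-1,0,0,0,0,0,0,-1,0,0,0,0,0,0,-1,0,0,0,0,0,0,-1,0,0,0,0,0,0,-1,0,0,0,0,0,0,-1,0,0,0,0,0,0,-1,0,0,0,0,0,0,-1,0,0,0,0,0,0]'

```text
t: 16.85
ee_pos: [0.4168, -0.2379, 0.062]
tool_rot: [180.0, -0.0, 1.3]
contact_force: [-0.8, -0.3, 1.1]
grip_width: 0.34
gripper_force: 59.2
```

Call:
move_arm --plan '[-1,0,0,-0.01,0,0,0,-1,0,0,-0.03,0,0,0,-1,0,0,-0.06,0,0,0,-1,0,0,-0.12,0,0,0,-1,0,0,-0.22,0,0,0,-1,0,0,-0.32,0,0,0,-1,0,0,-0.3462,0,0,0,-1,0,0,-0.3462,0,0,0,-1,0,0,-0.3462,0,0,0]'

```text
t: 17.75
ee_pos: [0.4166, -0.2375, 0.1995]
tool_rot: [-179.9, 0.0, 1.3]
contact_force: [0.3, -0.3, -0.8]
grip_width: 0.343
gripper_force: 59.3
```

Run:
```python
from plan import *
T=load();T[:3,3]+=T[:3,:3]@[0,0,-.3462*.4];np.save('cmd.npy',T)
s=monitor.sense();print(s['t'],s['ee_pos'],s['tool_rot'],T[:3,3],s['contact_force'],s['grip_width'])
S=shot('side','s9');c=shot('wrist','w9');np.savez('w9.npz',TC=c['tool_from_camera'],T=pose(s),K=c['intrinsics'])
C=S['intrinsics'],np.linalg.inv(S['world_from_camera']);w=C[1]@np.r_[s['ee_pos'],1];u=int(C[0][0,2]+C[0][0,0]*w[0]/-w[2]);v=int(C[0][1,2]-C[0][1,1]*w[1]/-w[2]);print(u,v)
a=cv2.resize(S['img'][v-35:v+45,u-50:u+50],(500,400),interpolation=cv2.INTER_CUBIC);b=cv2.resize(c['img'][190:320,220:420],(500,325),interpolation=cv2.INTER_CUBIC)
cv2.imwrite('pics/v9.png',cv2.resize(np.vstack([a,b])[:,:,::-1],(414,600)))
```

```text
17.75 [ 0.4165814  -0.23751991  0.19951891] [-1.79949931e+02  4.11245980e-02  1.30875530e+00] [ 0.41700224 -0.23768141  0.2       ] [ 0.27064346 -0.33381333 -0.78209319] 0.3433789071289758
283 262
```

View pics/v9.png

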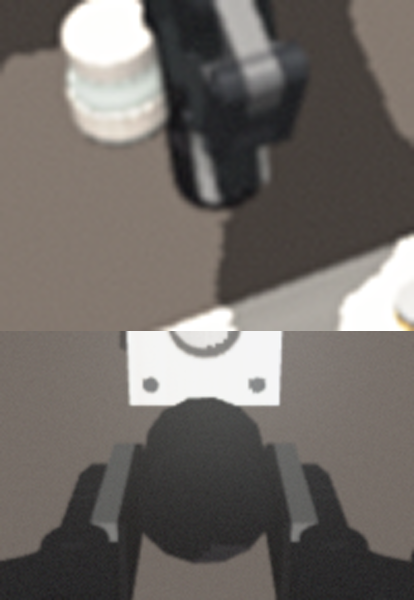

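The upper part shows the mount gripped below the fingers. The lower, wrist part shows it centred between the pads, with its lower +x edge at about (205,398) and the far top edge at about (205,560) in the composite. I'll check the position in the grip numerically.

Run:
```python
from h import *
d=np.load('w9.npz');K=d['K'];Ti=np.linalg.inv(d['TC']);g=cv2.cvtColor(cv2.imread('pics/w9.png'),cv2.COLOR_BGR2GRAY)
print(g[210:320:1,316:323].mean(1).round().astype(int).tolist())
for v in (240,255,270):print(v,g[v,270:370].tolist())
def pr(p):w=Ti@np.r_[p,1];return (K[0,2]+K[0,0]*w[0]/-w[2]).round(1),(K[1,2]-K[1,1]*w[1]/-w[2]).round(1)
for dx in(-.002,0,.002):print(dx,'under+x',pr([dx+.016,0,.013]),'top+x',pr([dx+.016,0,-.015]),'top-x',pr([dx-.016,0,-.015]),'sides',pr([dx,.016,-.015]),pr([dx,-.016,-.015]))
```

```text
[245, 245, 245, 245, 245, 245, 245, 245, 245, 245, 244, 229, 127, 81, 78, 78, 77, 76, 77, 76, 75, 75, 74, 73, 74, 72, 72, 73, 71, 69, 71, 70, 68, 68, 68, 68, 67, 67, 67, 64, 64, 64, 64, 62, 62, 62, 62, 60, 59, 60, 58, 57, 58, 57, 56, 55, 55, 53, 53, 54, 52, 53, 52, 51, 51, 50, 50, 50, 48, 49, 48, 47, 46, 47, 47, 46, 45, 46, 45, 44, 44, 44, 45, 47, 48, 45, 49, 50, 51, 52, 56, 68, 92, 107, 108, 109, 108, 108, 108, 108, 108, 109, 108, 108, 109, 108, 108, 109, 109, 108]
240 [116, 116, 115, 117, 113, 114, 116, 117, 113, 117, 116, 117, 116, 116, 116, 117, 118, 115, 116, 118, 105, 78, 65, 61, 66, 67, 64, 63, 65, 67, 65, 67, 68, 68, 66, 66, 68, 69, 69, 70, 69, 68, 71, 67, 68, 69, 71, 72, 71, 70, 72, 72, 72, 69, 69, 67, 69, 69, 67, 69, 70, 71, 69, 70, 71, 71, 69, 66, 69, 69, 69, 68, 68, 68, 70, 86, 110, 120, 118, 119, 117, 118, 117, 118, 118, 116, 118, 118, 119, 118, 120, 119, 120, 118, 119, 119, 116, 117, 117, 117]
255 [58, 77, 95, 99, 100, 101, 98, 99, 99, 98, 96, 101, 85, 59, 55, 58, 53, 55, 57, 53, 56, 56, 57, 57, 58, 59, 62, 60, 56, 56, 59, 59, 59, 60, 58, 63, 60, 62, 62, 63, 64, 62, 62,
[... 619 characters left out ...]
8, 98, 98, 97, 97, 91]
-0.002 under+x (np.float64(317.7), np.float64(223.0)) top+x (np.float64(317.7), np.float64(246.7)) top-x (np.float64(317.8), np.float64(306.9)) sides (np.float64(352.1), np.float64(277.8)) (np.float64(283.4), np.float64(277.8))
0 under+x (np.float64(317.7), np.float64(219.6)) top+x (np.float64(317.7), np.float64(242.6)) top-x (np.float64(317.8), np.float64(303.3)) sides (np.float64(352.3), np.float64(274.0)) (np.float64(283.2), np.float64(274.1))
0.002 under+x (np.float64(317.7), np.float64(216.0)) top+x (np.float64(317.7), np.float64(238.6)) top-x (np.float64(317.8), np.float64(299.8)) sides (np.float64(352.4), np.float64(270.2)) (np.float64(283.1), np.float64(270.3))
```

Run:
```python
from h import *
from scipy.optimize import least_squares
d=np.load('w9.npz');K=d['K'];TC=d['TC'];g=cv2.cvtColor(cv2.imread('pics/w9.png'),cv2.COLOR_BGR2GRAY).astype(float)
def edge(u,rows,rev=False):
    col=g[rows,u];dif=np.diff(col);i=np.argmax(-dif if not rev else dif);return rows[i]+.5
up=[(u,edge(u,np.arange(212,246))) for u in range(294,344,2)]
lo=[(u,edge(u,np.arange(284,312),True)) for u in range(298,340,2)]
print(up);print(lo)
for name,pts,z in(('under',up,.013),('top',lo,-.015)):
    P=onz(K,TC,pts,z)[:,:2]
    r=least_squares(lambda q:np.hypot(*(P-q).T)-.016,[0,0],loss='soft_l1',f_scale=5e-4);print(name,'r=16 centre',r.x.round(4),'rms',np.std(r.fun).round(5))
    r=least_squares(lambda q:np.hypot(*(P-q[:2]).T)-q[2],[0,0,.016],loss='soft_l1',f_scale=5e-4);print(name,'free',r.x.round(4))
```

```text
[(294, np.float64(225.5)), (296, np.float64(225.5)), (298, np.float64(225.5)), (300, np.float64(225.5)), (302, np.float64(225.5)), (304, np.float64(225.5)), (306, np.float64(224.5)), (308, np.float64(223.5)), (310, np.float64(222.5)), (312, np.float64(221.5)), (314, np.float64(221.5)), (316, np.float64(221.5)), (318, np.float64(221.5)), (320, np.float64(221.5)), (322, np.float64(221.5)), (324, np.float64(221.5)), (326, np.float64(222.5)), (328, np.float64(223.5)), (330, np.float64(224.5)), (332, np.float64(224.5)), (334, np.float64(225.5)), (336, np.float64(225.5)), (338, np.float64(225.5)), (340, np.float64(225.5)), (342, np.float64(225.5))]
[(298, np.float64(295.5)), (300, np.float64(297.5)), (302, np.float64(297.5)), (304, np.float64(298.5)), (306, np.float64(299.5)), (308, np.float64(299.5)), (310, np.float64(300.5)), (312, np.float64(301.5)), (314, np.float64(301.5)), (316, np.float64(301.5)), (318, np.float64(301.5)), (320, np.float64(301.5)), (322, np.float64(301.5)), (324, np.float64(301.5)), (326, np.float64(301.5)), (328, np.float64(300.5)), (330, np.float64(299.5)), (332, np.float64(299.5)), (334, np.float64(297.5)), (336, np.float64(297.5)), (338, np.float64(296.5))]
under r=16 centre [-0.0009  0.0002] rms 0.00096
under free [-0.016   0.0001  0.0305]
top r=16 centre [0.001  0.0004] rms 0.00019
top free [0.0006 0.0004 0.0157]
```

```bash
python3 plan.py .43 -.36 .40 180 0 -22.4
```

```text
row [0.0255, 0.3065, -0.5] [-0.0, 0.0, 0.8273] min rows 5.0 3.0
```

Call:
move_arm --plan '[-1,0.005,0.05,-0.08,0,0,0.1,-1,0.008,0.1,-0.16,0,0,0.25,-1,0.012,0.15,-0.25,0,0,0.4,-1,0.016,0.2,-0.33,0,0,0.55,-1,0.02,0.25,-0.42,0,0,0.7,-1,0.0255,0.3065,-0.5,0,0,0.8273,-1,0.0255,0.3065,-0.5,0,0,0.8273,-1,0.0255,0.3065,-0.5,0,0,0.8273,-1,0.0255,0.3065,-0.5,0,0,0.8273]'

```text
t: 18.75
ee_pos: [0.4298, -0.3597, 0.3982]
tool_rot: [-180.0, 0.2, -22.3]
contact_force: [-0.3, -0.3, -1.2]
grip_width: 0.348
gripper_force: 59.5
```

Run:
```python
from plan import *
s=monitor.sense();print(s['t'],s['ee_pos'],s['tool_rot'])
c=shot('side','s10');K=c['intrinsics'];W=c['world_from_camera'];T=pose(s);np.savez('s10.npz',K=K,W=W,T=T)
g=cv2.cvtColor(c['img'],cv2.COLOR_RGB2GRAY)
def px(p):w=np.linalg.inv(W)@T@np.r_[p,1];return np.array([K[0,2]+K[0,0]*w[0]/-w[2],K[1,2]-K[1,1]*w[1]/-w[2]]).round(1)
print('tcp',px([0,0,0]),'under c',px([0,0,.013]),'near rim',px([0,.016,.013]),px([0,-.016,.013]),'sides',px([-.016,0,.013]),px([.016,0,.013]))
u,v=px([0,0,.013]).astype(int)
for r in range(v-24,v+24,2):print(r,g[r,u-36:u+37:2].tolist())
```

```text
18.75 [ 0.42984626 -0.35968549  0.3982315 ] [-179.97451595    0.19031279  -22.34559316]
tcp [323.7 204.8] under c [323.9 216.4] near rim [324.  229.9] [323.9 203.9] sides [304.9 216.6] [342.9 216.2]
192 [122, 122, 121, 122, 121, 122, 121, 123, 118, 94, 30, 32, 35, 36, 42, 41, 41, 40, 39, 39, 41, 39, 38, 42, 38, 33, 36, 35, 29, 87, 125, 122, 122, 122, 123, 121, 114]
194 [122, 123, 123, 123, 122, 123, 122, 124, 124, 106, 33, 33, 33, 42, 37, 38, 36, 38, 37, 36, 35, 36, 36, 33, 50, 39, 31, 35, 25, 83, 124, 121, 122, 120, 121, 131, 156]
196 [121, 122, 122, 122, 122, 121, 120, 121, 123, 110, 36, 49, 79, 89, 66, 36, 36, 35, 33, 35, 35, 36, 35, 40, 96, 97, 86, 35, 23, 83, 123, 122, 121, 133, 159, 171, 172]
198 [123, 122, 122, 122, 121, 122, 122, 121, 123, 116, 39, 63, 139, 139, 91, 38, 40, 40, 39, 38, 36, 36, 38, 46, 124, 141, 124, 37, 18, 82, 124, 120, 133, 168, 181, 211, 226]
200 [122, 123, 120, 123, 123, 122, 123, 121, 122, 122, 46, 62, 139, 140, 90, 38, 40, 36, 38, 36, 37, 40, 37, 45, 123, 141, 124, 36, 21, 82, 125, 129, 167, 184, 233, 239, 239]
202 [121, 123, 122, 123, 122, 121, 123, 12
[... 2369 characters left out ...]
 64, 58, 54, 54, 48, 46, 52, 59, 62, 62, 61, 63, 63, 65, 64, 67, 64, 63, 65, 66, 67, 69]
232 [65, 65, 66, 65, 64, 65, 64, 66, 65, 65, 66, 64, 67, 68, 65, 65, 66, 66, 65, 66, 65, 66, 66, 66, 65, 64, 60, 66, 66, 65, 66, 66, 67, 66, 67, 68, 64]
234 [65, 66, 65, 65, 65, 67, 64, 64, 66, 66, 62, 65, 65, 65, 64, 66, 65, 65, 63, 65, 67, 63, 65, 66, 64, 67, 64, 60, 66, 63, 65, 67, 65, 67, 66, 66, 64]
236 [66, 64, 64, 66, 65, 63, 64, 65, 64, 65, 65, 65, 64, 67, 68, 64, 67, 64, 66, 65, 63, 64, 65, 64, 64, 64, 65, 64, 59, 64, 67, 67, 67, 65, 63, 64, 66]
238 [63, 63, 64, 64, 65, 65, 65, 64, 65, 64, 65, 66, 64, 66, 65, 64, 66, 64, 64, 65, 65, 64, 65, 65, 64, 65, 65, 64, 63, 61, 66, 67, 65, 64, 66, 67, 67]
```

Run:
```python
from h import *
d=np.load('s10.npz');K,W,T=d['K'],d['W'],d['T'];g=cv2.GaussianBlur(cv2.imread('pics/s10.png',0),(1,5),0.8).astype(float)
n=T[:3,1];p0=T[:3,3] # plane through the tool axis, normal tool y
def back(uv):
    o,dd=ray(K,W,uv);P=o+dd*(((p0-o)@n)/(dd@n))[:,None];return (P-p0)@T[:3,:3]
def cross(row,us,lev):
    a=g[row,us];i=np.where((a[:-1]-lev)*(a[1:]-lev)<=0)[0][0];return us[i]+(us[i+1]-us[i])*(lev-a[i])/(a[i+1]-a[i])
L=[];Rr=[]
for r in range(193,207):
    L.append((cross(r,np.arange(298,312),78),r));Rr.append((cross(r,np.arange(352,338,-1),75),r))
bl,br=back(L),back(Rr);mid=(bl+br)/2;k=np.polyfit(mid[:,2],mid[:,0],1);print('axis slope dx/dz',k, 'width',(br-bl)[:,0].mean(),'resid',np.std(mid[:,0]-np.polyval(k,mid[:,2])),mid[[0,-1]].round(4))
for r in range(222,230):
    try:l=cross(r,np.arange(300,326),45);q=cross(r,np.arange(352,326,-1),45);print(r,round(l,2),round(q,2),round((l+q)/2,2))
    except IndexError:pass
```

```text
axis slope dx/dz [0.02087765 0.00168795] width 0.03124564467838941 resid 4.9585319084368466e-05 [[ 0.0014 -0.     -0.0124]
 [ 0.0017 -0.      0.0014]]
222 308.44 342.61 325.52
223 309.33 342.19 325.76
224 310.27 341.46 325.86
225 310.92 340.38 325.65
226 311.83 339.0 325.42
227 313.57 337.29 325.43
228 315.6 336.0 325.8
229 317.83 332.5 325.17
```

Run:
```python
from plan import *
psi=11.8;Rt=R.from_euler('xyz',[180,-30,psi],degrees=True).as_matrix();zl=-Rt[:,2];lens=np.array([.6205,-.068,.1])
tcp=lens+.05*zl-Rt@[.001,0,.013];print('zl',zl,'tcp',tcp);np.savez('goal.npz',tcp=tcp,Rt=Rt,lens=lens)
go([.46,-.22,.35],[180,-12,-3]);go(tcp+.1*zl,Rm=Rt);go(tcp+.02*zl,Rm=Rt)
```

```text
zl [-0.48943369 -0.10224803  0.8660254 ] tcp [ 0.58881795 -0.07461872  0.1540596 ]
row [-0.064, -0.3522, 0.125] [0.0709, 0.4149, -0.6747] min rows 4.0 3.0
row [0.1209, -0.3479, 0.3052] [0.1859, 0.6248, -0.4843] min rows 4.0 3.0
row [0.0, -0.0, 0.2] [0.0, -0.0, 0.0] min rows 2.0 0.0
```

Call:
move_arm --plan '[-1,-0.012,-0.07,0.025,0.014,0.08,-0.13,-1,-0.025,-0.14,0.05,0.028,0.16,-0.27,-1,-0.04,-0.21,0.075,0.042,0.25,-0.4,-1,-0.052,-0.28,0.1,0.056,0.33,-0.54,-1,-0.064,-0.3522,0.125,0.0709,0.4149,-0.6747,-1,-0.064,-0.3522,0.125,0.0709,0.4149,-0.6747,-1,-0.064,-0.3522,0.125,0.0709,0.4149,-0.6747]'

```text
t: 19.5
ee_pos: [0.4592, -0.2194, 0.35]
tool_rot: [180.0, -12.0, -2.9]
contact_force: [0.1, -0.1, -0.9]
grip_width: 0.344
gripper_force: 59.6
```

Call:
move_arm --plan '[-1,0.02,-0.06,0.05,0.03,0.1,-0.08,-1,0.04,-0.12,0.1,0.06,0.2,-0.16,-1,0.06,-0.18,0.15,0.09,0.3,-0.24,-1,0.08,-0.24,0.2,0.12,0.42,-0.32,-1,0.1,-0.3,0.25,0.15,0.52,-0.4,-1,0.1209,-0.3479,0.3052,0.1859,0.6248,-0.4843,-1,0.1209,-0.3479,0.3052,0.1859,0.6248,-0.4843,-1,0.1209,-0.3479,0.3052,0.1859,0.6248,-0.4843,-1,0.1209,-0.3479,0.3052,0.1859,0.6248,-0.4843]'

```text
t: 20.4
ee_pos: [0.54, -0.0861, 0.2429]
tool_rot: [179.9, -30.0, 11.7]
contact_force: [-0.8, -0.1, -0.5]
grip_width: 0.342
gripper_force: 59.6
```

Call:
move_arm --plan '[-1,0,0,0.05,0,0,0,-1,0,0,0.1,0,0,0,-1,0,0,0.15,0,0,0,-1,0,0,0.18,0,0,0,-1,0,0,0.2,0,0,0,-1,0,0,0.2,0,0,0,-1,0,0,0.2,0,0,0,-1,0,0,0.2,0,0,0]'

```text
t: 21.2
ee_pos: [0.5791, -0.077, 0.1731]
tool_rot: [180.0, -30.1, 11.8]
contact_force: [0.0, 0.4, -0.0]
grip_width: 0.345
gripper_force: 59.6
```

Run:
```python
from plan import *
G=np.load('goal.npz');go(G['tcp'],Rm=G['Rt'])
s=monitor.sense();print(s['t'],s['ee_pos'],s['tool_rot'],'err in tool axes vs 20mm back',G['Rt'].T@(s['ee_pos']-G['tcp']))
# lens seen by the wrist camera beside the mount?
c=shot('wrist','w11');K=c['intrinsics'];TC=c['tool_from_camera'];Tc=pose(s)@TC
w=np.linalg.inv(Tc)@np.r_[G['lens'],1];print('lens px',K[0,2]+K[0,0]*w[0]/-w[2],K[1,2]-K[1,1]*w[1]/-w[2])
H=cv2.cvtColor(c['img'],cv2.COLOR_RGB2HSV);m=((H[...,2]>170)&(H[...,1]<60)).astype(np.uint8)
n,l,st,ce=cv2.connectedComponentsWithStats(m);print([(st[i].tolist(),ce[i].round(1).tolist()) for i in range(1,n) if st[i][4]>150])
```

```text
row [0.0, -0.0, 0.05] [0.0, -0.0, 0.0] min rows 1.0 0.0
21.2 [ 0.57907859 -0.07697299  0.17311343] [179.96769889 -30.09887601  11.81361519] err in tool axes vs 20mm back [ 0.00085368  0.00031285 -0.0215086 ]
lens px 317.5610291544208 203.69358939173762
[([82, 0, 94, 66, 5028], [130.8, 28.1]), ([398, 0, 57, 54, 2531], [426.1, 24.7]), ([291, 142, 54, 30, 1457], [317.5, 155.5]), ([499, 155, 56, 54, 2338], [526.0, 181.5]), ([286, 176, 63, 52, 2560], [317.3, 201.7])]
```

Call:
move_arm --plan '[-1,0,0,0.015,0,0,0,-1,0,0,0.03,0,0,0,-1,0,0,0.045,0,0,0,-1,0,0,0.05,0,0,0,-1,0,0,0.05,0,0,0,-1,0,0,0.05,0,0,0,-1,0,0,0.05,0,0,0,-1,0,0,0.05,0,0,0,-1,0,0,0.05,0,0,0,-1,0,0,0.05,0,0,0]'

```text
t: 22.25
ee_pos: [0.5886, -0.0748, 0.1545]
tool_rot: [180.0, -30.0, 11.8]
contact_force: [0.4, 0.1, 0.1]
grip_width: 0.347
gripper_force: 59.6
```

Run:
```python
from plan import *
G=np.load('goal.npz');K=None
s=monitor.sense();print(s['t'],s['tool_rot'],'err tool axes mm',(G['Rt'].T@(s['ee_pos']-G['tcp'])*1000).round(2),s['joint_velocities'].round(2))
def edges(name,T,K,TC):
    g=cv2.imread(f'pics/{name}.png',0).astype(float);Tc=T@TC
    def px(p):w=np.linalg.inv(Tc)@np.r_[p,1];return np.array([K[0,2]+K[0,0]*w[0]/-w[2],K[1,2]-K[1,1]*w[1]/-w[2]]).round(1)
    print(name,'ring +x',px(G['lens']+.024*G['Rt'][:,0]),'ring +-y',px(G['lens']+.024*G['Rt'][:,1]),px(G['lens']-.024*G['Rt'][:,1]),'mount under+x',px(T[:3,3]+T[:3,:3]@[.017,0,.013]))
    print(g[165:260,315:322].mean(1).round().astype(int).tolist())
c=shot('wrist','w12');edges('w12',pose(s),c['intrinsics'],c['tool_from_camera'])
for i in range(3):
    c=shot('wrist');s=monitor.sense();print((G['Rt'].T@(s['ee_pos']-G['tcp'])*1000).round(2),s['tool_rot'].round(2))
```

```text
22.25 [179.99420141 -30.00901459  11.80512984] err tool axes mm [-0.    0.13 -0.5 ] [-0.08  0.03  0.04  0.06  0.04  0.06]
w12 ring +x [317.8 178.8] ring +-y [351.9 211.9] [283.8 211.9] mount under+x [318.1 216.5]
[195, 194, 195, 194, 186, 168, 141, 95, 78, 76, 78, 77, 78, 80, 89, 105, 162, 230, 244, 245, 245, 245, 245, 245, 245, 245, 245, 245, 245, 244, 242, 243, 242, 241, 242, 242, 240, 242, 242, 241, 242, 242, 241, 242, 242, 241, 242, 242, 241, 242, 242, 242, 242, 241, 242, 242, 223, 139, 84, 79, 76, 77, 76, 76, 76, 74, 75, 76, 74, 74, 74, 74, 72, 72, 72, 71, 70, 70, 70, 75, 80, 76, 74, 73, 75, 74, 72, 70, 70, 70, 71, 70, 69, 68, 68]
[-0.03  0.12 -0.44] [179.99 -30.01  11.81]
[-0.08  0.15 -0.42] [179.99 -30.    11.81]
[-0.06  0.14 -0.41] [179.99 -30.    11.81]
```

Call:
move_arm --plan '[-1,0.0015,0,0.001,0,0,0,-1,0.0015,0,0.001,0,0,0,-1,0.0015,0,0.001,0,0,0,-1,0.0015,0,0.001,0,0,0,-1,0.0015,0,0.001,0,0,0,-1,0.0015,0,0.001,0,0,0]'

```text
t: 23.05
ee_pos: [0.5893, -0.0747, 0.1543]
tool_rot: [180.0, -30.0, 11.8]
contact_force: [0.3, -0.1, 0.1]
grip_width: 0.347
gripper_force: 59.6
```

Run:
```python
from h import *
G=np.load('goal.npz');s=monitor.sense();print(s['t'],(G['Rt'].T@(s['ee_pos']-G['tcp'])*1000).round(2),s['tool_rot'],s['gripper_force'])
print(close_job())
```

```text
23.05 [ 0.53  0.14 -0.  ] [179.99159199 -29.99825012  11.80675451] 59.59009408950806
the job is handed in; nothing more can be done
None
```

The job is handed in at 23 s: pin driven to its stop, mallet back on its rest, and the mount held 50 mm in front of the lens, with its centring good to about 2 mm because the camera views disagreed by that much; I viewed 11 pictures, one over the limit of 10.

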